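# Fit the clamp column on the stand until its button clicks

### The job

Take the hollow column with the rectangular clamp head out of the rack and slide it gently down over the stub of the support stand until it sits on the collar, then turn it until the spring button pops out through the hole in its side. Let go with the column locked upright on the stand; never force it, and leave everything else where it is.

Things in the scene. Friction and masses are not known exactly. Their poses are not given: they have to be found in the camera images.
- column: The column to be fitted: upright bare aluminium tube, 25.4 mm outside, 150 mm tall over all, with a black rectangular clamp head on top. Origin: centre of the tube's lower end; z up along the tube. The lower 62 mm are hollow, bore 19.8 mm (wall 2.8 mm), open below. Mass about 0.15 kg; loose, standing in one of the rack's two sockets.
- grip (a point): Centre of the column's clamp head, 128 mm above its lower end, axes as column. The head is 36 mm (x) by 24 mm (y) and 44 mm tall; grasp it from above on its two flat +y and -y faces. A thumbscrew sticks out to 34 mm from the axis on its -x face, right above the lock hole.
- lock_hole (a point): Centre of the lock hole in the column's wall, on its -x side, 25.5 mm above the lower end and visible just above the rack. The hole is about 9.3 mm wide and 12 mm high (19.5 to 31.5 mm above the lower end). Axes as column.
- post: A bystander: plain solid post of the same tube diameter, 115 mm tall, with a round black knob 32 mm wide and no hole; stands in the rack's other socket. Origin: centre of its lower end.
- rack: Fixed grey plastic rack, 190 x 80 x 22 mm, origin centre of underside, with two round sockets 28 mm wide and 14 mm deep (floors 8 mm up) at y = -55 and y = +55 mm in its own frame. Between rack and stand a fixed balance stands on the bench (y -0.2 to 0.07): console 60 mm tall from x 0.375, glass case 313 mm tall from x 0.50; carry the column past in front or above.
- stand: Fixed grey foot of the support stand: square plate 110 x 110 x 12 mm with a hub; origin centre of underside. It carries a steel collar (34 mm wide, 22 to 30 mm above the bench) and on it the upright stub. Collar, stub and button are one piece that turns in the foot, but so stiffly (3 N m) that it stays as set.
- seat (a point): Point on the stub's axis on the top face of the collar, where the column's lower end must come to rest; 30 mm above the bench. Axes as stand.
- stub_tip (a point): Top of the steel stub on its axis, 80 mm above the bench. The stub is 18 mm wide from the collar (30 mm) up and tapers over its last 9 mm to 11 mm. Axes as stand: the button faces the foot's -x side, but set up to 0.7 rad either way about z, and that setting is not measured: look, or find it by turning the column.
- button (a joint): Spring button in the stub's side, 7 mm wide, 21 to 31 mm above the collar; Its top is a ramp: a tube pushed down with 3 to 8 N drives it in. Value in m: 0 fully out (1.5 mm proud of the tube), 0.0025 to 0.005 while the tube's wall covers it. In the hole it jumps back to 0 and blocks turning (over 0.3 N m is forcing it); column yaw then equals foot yaw plus setting, 0.1 rad play.
- beaker: Bystander: glass beaker, 63 mm wide, 70 mm tall. Origin centre of underside.
- boats: Bystander: stack of white weighing boats, 70 x 70 x 25 mm. Origin centre of underside.
- bottle: Bystander: amber dropper bottle, 35 mm wide, 71 mm tall. Origin centre of underside.
- vial_a: Bystander: sample vial with a screw cap, 23 mm wide, 51 mm tall. Origin centre of underside.
- tape: Bystander: roll of label tape, 62 mm wide, 20 mm tall. Origin centre of underside.
- timer: Bystander: bench timer, 60 x 66 x 19 mm. Origin centre of underside.
- lens: Bystander: folding hand lens, 44 x 83 x 9 mm. Origin centre of underside.
- box: Bystander: closed slide box, 102 x 175 x 36 mm. Origin centre of underside.

How it is judged:
By the outcome, as a careful person would: the job done as asked, in the order asked, and still so for the second after the job is handed in, with the robot touching nothing.
It also fails if it takes over 58 s, if anything falls off the work surface, if the arm or the gripper's body presses on something with over 40 N, if the wrist force passes 120 N, or if a joint passes its speed limit or range.

### The arm

A 6-joint arm with a two-finger parallel gripper is mounted at the origin on a cart in front of the work surface, level with it; the furniture and walls round the work are solid. World frame = base frame: x ahead of the robot, y to its left, z up, the work surface at z = 0. Lengths are in m, angles in degrees, forces in N, time in s.
With the tool pointing down it reaches from about 0.325 to 0.85 m from the base axis. Payload 15.5 kg.
Tool frame: the origin (TCP) lies at the very end of the fingers, on their centre line; the grasp point (between the pads) lies arm.grip_depth behind it (arm.grip_depth is the distance from the TCP to the grasp point, in m); z points along the fingers, y is the line along which they close (so a half turn about z gives the same grasp; the last joint's range is limited). The gripper opens to 91 mm and grips with 3 to 60 N. Pads are 32 mm wide; open, the fingers measure 118 mm over their backs; the gripper's body (76 mm by 178 mm) begins 60 mm behind the grasp point.
Start: joints at [-79.498, 28.281, 77.091, -0, 74.628, -5.472], TCP at [0.172, -0.601, 0.214] pointing down, gripper open.
Joint ranges: [-166.48, 166.48], [-47.26, 123.95], [12.59, 153.08], [-70.14, 250.14], [6.76, 159.57], [-176.63, 176.63]. Speed limits (degrees/s): [108.29, 108.29, 147.25, 172.46, 172.46, 172.46].

### API

Orientations are given as a 3x3 rotation matrix whose columns are the frame's x, y, z axes.
In Python, from rig import arm gives the robot as it stands. Calls block until the motion is done:
- arm.move_to(position, orientation): joint-space move of the TCP to a pose.
- arm.move_l(position, orientation=None, feed=0.15): straight line of the TCP; orientation=None keeps the orientation; feed is the mean speed in m/s.
- arm.move_joints(angles): joint-space move.
- arm.grip(opening): finger opening in m; the grip force is fixed at half the most; returns when the fingers have stopped.
- arm.sleep(seconds).
- arm.solve_ik(position, orientation): joint angles nearest the present ones, or None.
- arm.snapshot(name): name is "scene" or "top" or "wrist"; returns the picture (400x640x3 uint8, red, green, blue); there is no depth.
- arm.get_calibration(name): a dict with "intrinsics" (3x3 intrinsics, pixels), "cam_to_world" (4x4, takes a point from camera to world coordinates). Camera axes: x right, y down, z forward; pixel columns grow to the right and rows downward; lengths in m; the calibration is good to about 2 mm. A picture is of the moment at which its call begins: read the wrist's pose just before it. get_calibration takes no time and is no camera call; for the wrist camera it gives the pose at the moment of the call.
A pose or a line that the arm cannot do raises arm.Unreachable and nothing moves.
- arm.sign_off(): hands the job in; it is judged then, once.
Readings, each from a call of its own:
- arm.current_t(): time.
- arm.current_joint_positions(): joint angles.
- arm.current_dq(): joint speeds.
- arm.current_tau(): joint torques, N m.
- arm.current_ee_pos(): TCP position.
- arm.current_tool_rot(): TCP orientation.
- arm.current_force(): force on the tool from outside, world axes, zero at the start.
- arm.current_torque(): the same for the moment, N m.
- arm.current_width(): finger opening in m.
- arm.current_grasp_force(): force on a finger pad.
Only numpy, scipy, OpenCV 4.12 (cv2) and the standard library are available. Lean on these libraries where they do the work, as an engineer would, in place of code of your own. Each camera call takes 0.05 s, during which the arm holds its last target. There are 200 camera calls.

## Working session

There is one attempt and no reset: what is moved stays moved. The work goes in short steps, each a Python script; the robot and the scene stay as the last script left them, time stands still between calls to the robot, and variables do not carry over. Pictures are saved under pics/ and viewed, at most 10 in all, crops included, and the job is handed in when it is done.

```bash
ls; mkdir -p pics
python3 - <<'E'
from rig import arm
import cv2,numpy as np
for n in("scene","top"):
    im=arm.snapshot(n); cv2.imwrite(f"pics/{n}0.png",im[:,:,::-1])
    c=arm.get_calibration(n); print(n,np.round(c["intrinsics"],1).tolist(),np.round(c["cam_to_world"],3).tolist())
print(arm.grip_depth,arm.current_t(),np.round(arm.current_tool_rot(),3).tolist())
c=arm.get_calibration("wrist");print(np.round(c["intrinsics"],1).tolist(),np.round(c["cam_to_world"],3).tolist(),arm.current_ee_pos())
E
```

```text
pics
scene [[377.5, 0.0, 317.0], [0.0, 377.5, 198.6], [0.0, 0.0, 1.0]] [[-0.893, -0.313, 0.322, 0.145], [-0.449, 0.646, -0.617, 0.706], [-0.014, -0.696, -0.718, 0.969], [0.0, 0.0, 0.0, 1.0]]
top [[517.3, 0.0, 315.0], [0.0, 517.3, 201.8], [0.0, 0.0, 1.0]] [[-0.022, -0.985, 0.172, 0.246], [-1.0, 0.023, 0.006, -0.047], [-0.01, -0.172, -0.985, 1.786], [0.0, 0.0, 0.0, 1.0]]
0.0188 0.1 [[0.961, 0.275, -0.0], [0.275, -0.961, 0.001], [0.0, -0.001, -1.0]]
[[278.5, 0.0, 321.8], [0.0, 278.5, 198.7], [0.0, 0.0, 1.0]] [[0.274, -0.923, -0.271, 0.249], [-0.962, -0.263, -0.078, -0.579], [0.0, 0.282, -0.959, 0.384], [0.0, 0.0, 0.0, 1.0]] [ 0.17194172 -0.60051388  0.21337086]
```

View pics/scene0.png

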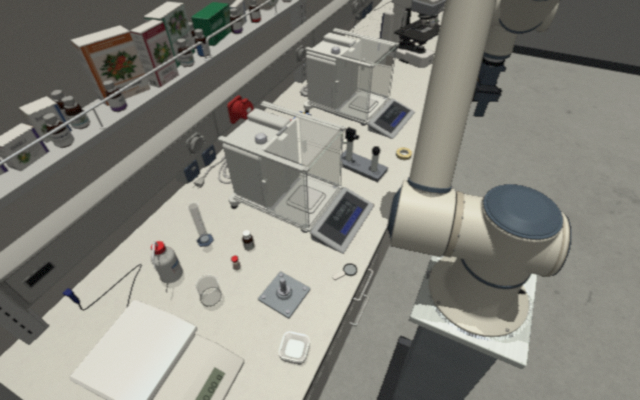

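View pics/top0.png

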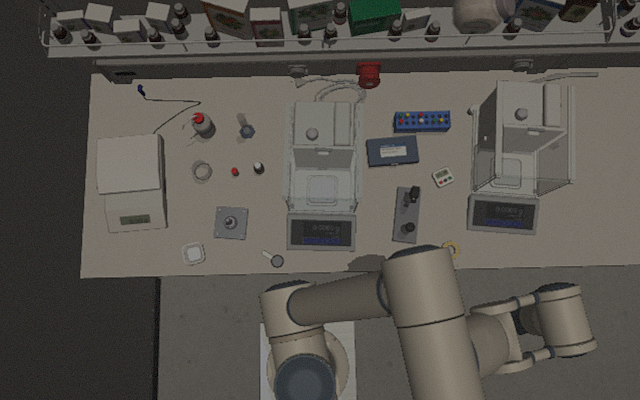

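The scene view shows the rack near (360,160) and the stand at (283,292). In the top view the rack is at (405,214), about (0.51,-0.35), and the stand at (231,222), about (0.49,0.26). Next I'll look at the rack from two wrist positions.

```bash
cat > h.py <<'E'
from rig import arm
import cv2,numpy as np
def R(yaw): # tool down, tool x axis at yaw (rad)
    c,s=np.cos(yaw),np.sin(yaw); return np.array([[c,s,0],[s,-c,0],[0,0,-1.]])
def ray(cal,p):
    K,T=np.array(cal["intrinsics"]),np.array(cal["cam_to_world"])
    d=T[:3,:3]@np.linalg.solve(K,[p[0],p[1],1.]); return T[:3,3],d/np.linalg.norm(d)
def onz(cal,p,z):
    o,d=ray(cal,p); return o+d*(z-o[2])/d[2]
def tri(rays):
    A=sum(np.eye(3)-np.outer(d,d) for o,d in rays); b=sum((np.eye(3)-np.outer(d,d))@o for o,d in rays)
    return np.linalg.solve(A,b)
def proj(cal,P):
    T=np.linalg.inv(cal["cam_to_world"]); q=np.array(cal["intrinsics"])@(T[:3,:3]@P+T[:3,3]); return q[:2]/q[2]
def shot(name):
    cal=arm.get_calibration("wrist"); im=arm.snapshot("wrist")[:,:,::-1]
    cv2.imwrite(f"pics/{name}.png",im); np.savez(f"pics/{name}.npz",**cal); return im
E
python3 - <<'E'
from h import *
ims=[]
arm.move_to([.42,-.42,.27],R(0)); ims.append(shot("r1"))
arm.move_l([.36,-.30,.27],feed=.25); ims.append(shot("r2"))
cv2.imwrite("pics/r12.png",np.vstack([i[:300] if 0 else cv2.resize(i,(480,300)) for i in ims]))
print(arm.current_t(),np.round(arm.current_joint_positions(),1))
for n in("r1","r2"):print(np.round(np.load(f"pics/{n}.npz")["cam_to_world"],3).tolist())
E
```

```text
2.075 [-47.2  12.3  93.3  -0.   74.3  42.9]
[[-0.001, -0.959, -0.282, 0.5], [-1.0, 0.001, -0.001, -0.42], [0.002, 0.282, -0.959, 0.44], [0.0, 0.0, 0.0, 1.0]]
[[-0.001, -0.96, -0.281, 0.44], [-1.0, 0.002, -0.002, -0.301], [0.002, 0.281, -0.96, 0.441], [0.0, 0.0, 0.0, 1.0]]
```

View pics/r12.png

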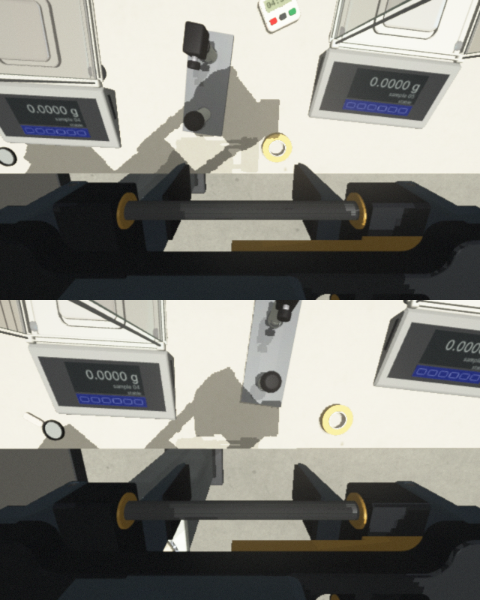

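The column head (black block) is at about (260,51) full-resolution in the first view, with the thumbscrew below and to its right. The second view cuts it off, so I'll take two better-placed ones.

Run:
```python
from h import *
c=np.load("pics/r1.npz"); print(onz(c,(260,45),.158))
ims=[]
arm.move_to([.50,-.40,.29],R(0)); ims.append(shot("r3"))
arm.move_l([.50,-.31,.29],feed=.25); ims.append(shot("r4"))
cv2.imwrite("pics/r34.png",np.vstack([cv2.resize(i[0:215,140:500],None,fx=1.38*1,fy=1.38,interpolation=cv2.INTER_CUBIC) for i in ims]))
print(arm.current_t())
```

```text
[ 0.56261441 -0.36483253  0.158     ]
3.4083
```

View pics/r34.png

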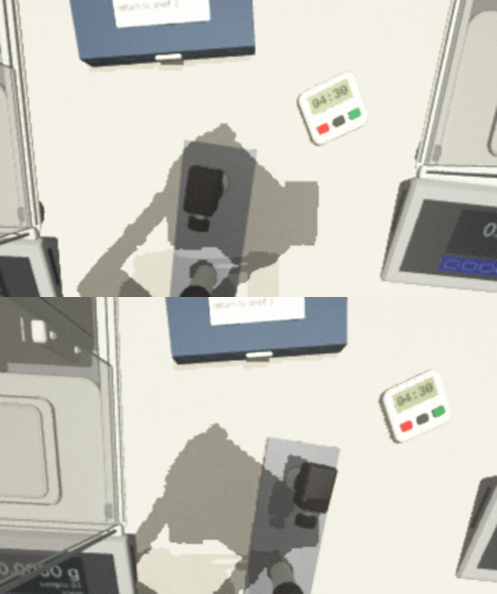

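The head is at about native (292,135) in r3 and (367,138) in r4, with the thumbscrew pointing in −x. I'll fit a box-plus-thumbscrew silhouette to both views.

```bash
cat > fit.py <<'E'
from h import *
from scipy.optimize import minimize,differential_evolution
S=4
rois={"r3":(255,95,325,180),"r4":(325,100,395,180)}
M={};C={};G={}
for n,(a,b,c,d) in rois.items():
    g=cv2.resize(cv2.cvtColor(cv2.imread(f"pics/{n}.png")[b:d,a:c],6),None,fx=S,fy=S,interpolation=cv2.INTER_CUBIC); G[n]=g
    m=cv2.threshold(g,58,255,cv2.THRESH_BINARY_INV)[1]
    k,l,st,_=cv2.connectedComponentsWithStats(m); M[n]=l==1+np.argmax(st[1:,4]); C[n]=dict(np.load(f"pics/{n}.npz")); print(n,np.percentile(g,[2,10,30,50]),M[n].sum())
def box(p,x0,x1,hy,z0,z1):
    c,s=np.cos(p[3]),np.sin(p[3])
    return [np.array([p[0]+c*x-s*y,p[1]+s*x+c*y,z]) for x in(x0,x1) for y in(-hy,hy) for z in(p[2]+z0,p[2]+z1)]
def rend(n,p):
    a,b,_,_=rois[n]; im=np.zeros(M[n].shape,np.uint8)
    for B in(box(p,-.018,.018,.012,-.044,0),box(p,-.034,-.018,abs(p[4]),p[5]-abs(p[4]),p[5]+abs(p[4]))):
        q=np.array([(proj(C[n],P)-[a,b]+.5)*S-.5 for P in B]); cv2.fillConvexPoly(im,cv2.convexHull(np.round(q*16).astype(np.int32)),1,shift=4)
    return im>0
f=lambda p:sum((rend(n,p)^M[n]).sum()/M[n].sum() for n in rois)
r=differential_evolution(f,[(.53,.59),(-.39,-.34),(.14,.175),(-.6,.6),(.003,.011),(-.035,-.01)],seed=1,maxiter=120,popsize=12,tol=1e-6)
p=r.x;print(np.round(p,4),r.fun)
v=[]
for n in rois:
    o=cv2.cvtColor(G[n],8); 
    for m,c in((rend(n,p),(0,255,0)),(M[n],(0,0,255))): cv2.drawContours(o,cv2.findContours(m.astype(np.uint8),0,2)[0],-1,c,1)
    v.append(cv2.resize(o,(280,340)))
cv2.imwrite("pics/fit.png",np.hstack(v)); np.save("col.npy",p)
E
python3 fit.py
```

```text
r3 [ 45.  51.  97. 104.] 12697
r4 [ 52.  72.  96. 111.] 4419
[ 0.5569 -0.3607  0.14   -0.0894  0.003  -0.035 ] 2.442413434380522
```

View pics/fit.png

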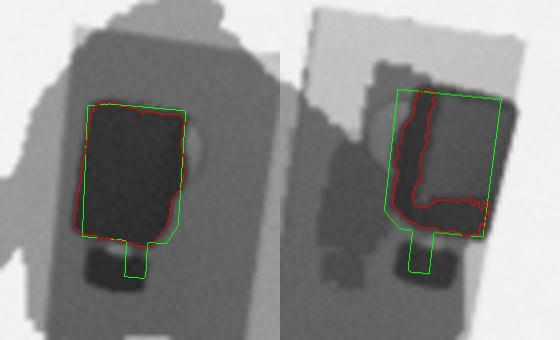

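```bash
sed -i 's/m=cv2.threshold(g,58,255.*/m=cv2.threshold(g,{"r3":75,"r4":80}[n],255,cv2.THRESH_BINARY_INV)[1]; m=cv2.morphologyEx(m,cv2.MORPH_OPEN,np.ones((7,7)))/; s/M\[n\]=l==1+np.argmax(st\[1:,4\])/o=np.argsort(-st[1:,4])+1; print(st[o[:4]].tolist()); M[n]=np.isin(l,o[:2])/; s/-.034,-.018,abs/-.034,-.025,abs/; s/(.003,.011),(-.035,-.01)/(.003,.012),(-.037,-.007)/' fit.py; python3 fit.py
```

```text
[[71, 100, 117, 193, 16352]]
r3 [ 45.  51.  97. 104.] 16352
[[101, 80, 129, 145, 8971], [40, 149, 66, 121, 4489], [114, 227, 64, 45, 2232], [179, 88, 28, 11, 234]]
r4 [ 52.  72.  96. 111.] 13460
[ 0.5572 -0.3608  0.1502 -0.207   0.0031 -0.0176] 0.9760393919215593
```

View pics/fit.png

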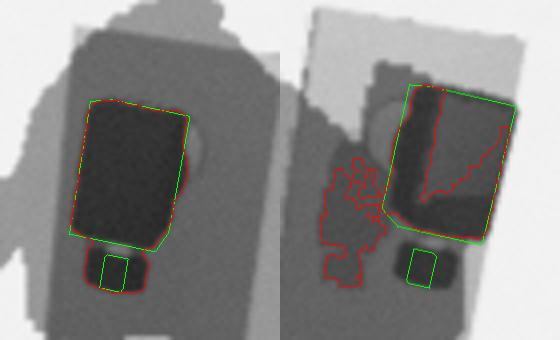

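The fit already hugs the head in both views. I'll clean up the r4 mask by taking the hull and dropping the shadow, then refit to check the height.

```bash
python3 - <<'E'
s=open('fit.py').read()
s=s.replace('M[n]=np.isin(l,o[:2])','''M[n]=np.isin(l,o[:1])
    if n=="r4":
        h=np.zeros(g.shape,np.uint8); cv2.fillConvexPoly(h,cv2.convexHull(np.argwhere(l==o[0])[:,::-1].astype(np.int32)),1); M[n]=(h>0)|(l==o[2])
    k=0''').replace('(.003,.012)','(.006,.012)').replace("; C[n]=","\n    C[n]=").replace("k=0\n    C","C")
open('fit.py','w').write(s)
E
python3 fit.py
python3 - <<'E'
from h import *
import re
E
```

```text
[[71, 100, 117, 193, 16352]]
r3 [ 45.  51.  97. 104.] 16352
[[101, 80, 129, 145, 8971], [40, 149, 66, 121, 4489], [114, 227, 64, 45, 2232], [179, 88, 28, 11, 234]]
r4 [ 52.  72.  96. 111.] 16018
[ 0.5574 -0.361   0.151  -0.1893  0.008  -0.0213] 0.19438710431928463
```

Column found at (0.557, -0.361), top at about 0.151–0.158, yaw about -0.19 rad. Before grasping, I'll look at the stand with the empty hand, travelling in front of the balance.

Run:
```python
from h import *
arm.move_l([.37,-.27,.29],feed=.3)
arm.move_l([.37,.15,.25],feed=.35)
ims=[]
arm.move_l([.375,.21,.12],feed=.25); ims.append(shot("s1"))
arm.move_l([.375,.31,.12],feed=.25); ims.append(shot("s2"))
cs=[]
for n in("s1","s2"):
    c=dict(np.load(f"pics/{n}.npz")); u,v=np.round(proj(c,np.array([.493,.258,.05]))).astype(int); im=cv2.imread(f"pics/{n}.png")
    a,b=max(u-70,0),max(v-60,0); print(n,a,b); cs.append(cv2.resize(im[b:b+150,a:a+140],None,fx=2.8,fy=2.8,interpolation=2))
w=min(c.shape[1] for c in cs);cv2.imwrite("pics/s12.png",np.hstack([c[:,:w] for c in cs])); print(arm.current_t())
```

```text
s1 190 8
s2 317 8
7.0417
```

View pics/s12.png

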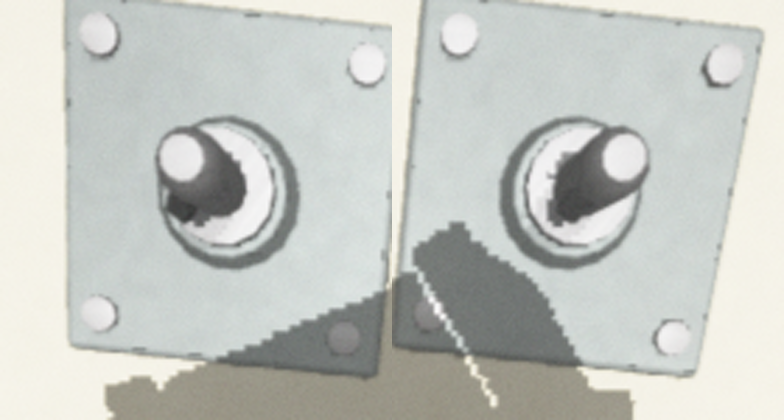

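Both crops show the stub tip as a bright disc at (182,156) in each frame's coordinates (624,156 in the right one) and four bolts. In the left view the dark button sticks out at the lower left of the stub at (180,208), so it points −x with some +y.

Run:
```python
from h import *
C={n:dict(np.load(f"pics/{n}.npz")) for n in("s1","s2")}
O={"s1":(190,8),"s2":(317,8)}
tips={"s1":(182,156),"s2":(232,156)}
px={}
for n in C:
    a,b=O[n]; x,y=tips[n]; f=lambda q:((q[0]+.5)/2.8-.5+a,(q[1]+.5)/2.8-.5+b)
    im=cv2.resize(cv2.imread(f"pics/{n}.png",0)[b:b+150,a:a+140],None,fx=2.8,fy=2.8,interpolation=2)
    m=(im>165).astype(np.uint8); k,l,st,ce=cv2.connectedComponentsWithStats(m); i=l[y,x]; print(n,st[i],ce[i],im[y,x])
    px[n]=f(ce[i])
    bolts={"s1":[(100,34),(366,64),(98,314),(343,337)],"s2":[(67,34),(332,65),(37,314),(281,338)]}[n]
    B=np.array([onz(C[n],f(q),.016)[:2] for q in bolts]); e=lambda i,j:np.arctan2(*(B[j]-B[i])[::-1])
    print(np.round(B,4).tolist(),"c",B.mean(0),"yaw",e(2,0),e(3,1),e(1,0)-np.pi/2,e(3,2)-np.pi/2)
    px[n+"b"]=f((180,208) if n=="s1" else (168,205))
t=tri([ray(C[n],px[n]) for n in C]); print("tip",t, [onz(C[n],px[n],.08) for n in C])
for n in C:
    for z in (.051,.056): b=onz(C[n],px[n+"b"],z)-t; print(n,z,b, np.arctan2(-b[1],-b[0]))
```

```text
s1 [ 159  134   46   47 1666] [181.35114046 156.91776711] 232
[[0.5367, 0.2926], [0.5284, 0.2104], [0.4534, 0.3015], [0.4458, 0.2185]] c [0.49109561 0.2557743 ] yaw -0.10622590985424897 -0.09746919408571236 -0.10028882106235582 -0.0921296076423248
s2 [     0      0    392    420 117640] [224.71257225 178.75345121] 235
[[0.5367, 0.2937], [0.5282, 0.2107], [0.4533, 0.3024], [0.4454, 0.2187]] c [0.4908973  0.25636771] yaw -0.10294792196983951 -0.0965272763765674 -0.10183758644696472 -0.09437592853660015
tip [0.48925852 0.25666118 0.07666461] [array([0.49126898, 0.25589598, 0.08      ]), array([0.48621159, 0.2577118 , 0.08      ])]
s1 0.051 [-0.00642438  0.0068859  -0.02566461] -0.8200578320000094
s1 0.056 [-0.0069876   0.00576477 -0.02066461] -0.689800361633782
s2 0.051 [-0.0057274   0.00951923 -0.02566461] -1.0291526031204767
s2 0.056 [-0.00631066  0.01043794 -0.02066461] -1.027009767732453
```

The stub axis is at (0.491, 0.256), where the tip ray and bolt centre agree. Foot yaw is about -0.10 and the button direction gives a column yaw of about -0.7. Now I'll fetch the column.

Run:
```python
from h import *
Y=-.19
arm.move_l([.37,.19,.24],feed=.3); arm.move_l([.37,-.27,.24],feed=.4)
arm.move_to([.5574,-.361,.24],R(Y)); arm.grip(.06)
arm.move_l([.5574,-.361,.115],feed=.12); print("F",arm.current_force())
arm.grip(.0); print("w",arm.current_width(),arm.current_grasp_force(),arm.current_force(),arm.current_t())
if .018<arm.current_width()<.030:
    z=arm.current_ee_pos()[2]
    arm.move_l([.5574,-.361,z+.02],feed=.05); print(arm.current_force(),arm.current_torque())
    arm.move_l([.5574,-.361,z+.15],feed=.15); print(arm.current_force(),arm.current_torque(),arm.current_width())
    im=shot("h1"); cv2.imwrite("pics/h1v.png",im)
print(arm.current_t(),arm.current_joint_positions())
```

```text
F [-0.66413792  0.43226068 -0.55647421]
w 0.023961834156419348 29.98654380440712 [ 0.47667239 -1.08426757  1.04337584] 12.8917
[ 0.66701995 -0.61731342 -1.22800517] [ 0.01547121 -0.0001314  -0.04077881]
[ 0.10410298 -0.47345798 -1.46969675] [ 0.06306126 -0.04249255 -0.00564282] 0.023885855080857027
14.5083 [-3.80794997e+01  2.93757457e+01  6.70460647e+01  5.66644145e-04
  8.36905611e+01  6.28076720e+01]
```

View pics/h1v.png

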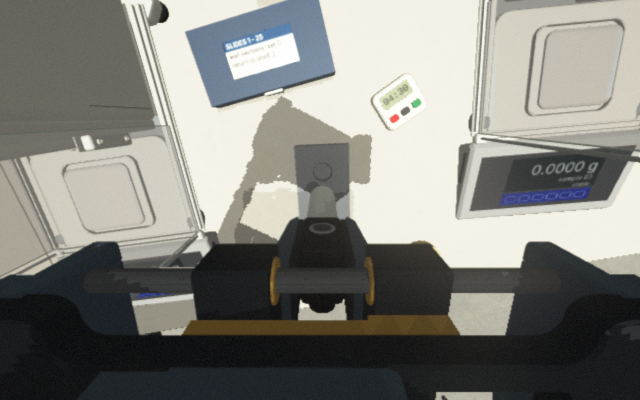

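The column is held (24 mm opening). Its lower rim shows at about (322,187) and the top cap ring at (322,228), so I can compute the in-hand offset from those.

Run:
```python
from h import *
c=dict(np.load("pics/h1.npz")); g=cv2.imread("pics/h1.png",0)
print("col322 rows178-240",g[178:240,321:324].mean(1).astype(int).tolist()); print("row198",g[198,300:346].tolist()); print("row 228",g[228,300:346].tolist())
tp=np.array(arm.current_ee_pos()); Rt=np.array(arm.current_tool_rot()); print(tp,Rt.round(4).tolist())
loc=lambda p:Rt.T@(p-tp)
for z in(-.105,-.109,-.113):
    for v in (184,186,188): print(z,v,loc(onz(c,(322,v),tp[2]+z)).round(4))
print(loc(onz(c,(322,228),tp[2]+.041)).round(4))
```

```text
col322 rows178-240 [94, 82, 73, 87, 95, 96, 99, 104, 117, 123, 120, 123, 120, 120, 121, 122, 121, 119, 121, 119, 119, 119, 120, 118, 120, 120, 119, 120, 118, 118, 118, 119, 118, 115, 111, 108, 108, 107, 105, 71, 44, 36, 38, 38, 44, 65, 54, 48, 47, 47, 45, 45, 49, 65, 75, 64, 44, 33, 33, 28, 29, 34]
row198 [154, 154, 155, 157, 151, 156, 155, 156, 155, 140, 119, 113, 113, 112, 111, 120, 116, 121, 120, 121, 121, 120, 121, 118, 119, 120, 120, 122, 121, 123, 120, 117, 113, 118, 106, 98, 91, 80, 78, 86, 119, 140, 149, 157, 156, 157]
row 228 [37, 35, 36, 34, 32, 35, 32, 32, 40, 65, 76, 73, 71, 57, 48, 49, 43, 43, 43, 45, 44, 47, 45, 44, 49, 44, 46, 48, 48, 43, 49, 62, 73, 78, 78, 57, 39, 36, 41, 37, 37, 38, 39, 44, 42, 41]
[ 0.5569611  -0.36067153  0.26384876] [[0.982, -0.1889, -0.0015], [-0.1889, -0.982, 0.0012], [-0.0017, -0.0009, -1.0]]
-0.105 184 [0.0154 0.0003 0.105 ]
-0.105 186 [0.0133 0.0003 0.105 ]
-0.105 188 [0.0112 0.0003 0.105 ]
-0.109 184 [0.0144 0.0003 0.109 ]
-0.109 186 [0.0123 0.0003 0.109 ]
-0.109 188 [0.0102 0.0003 0.109 ]
-0.113 184 [0.0135 0.0003 0.113 ]
-0.113 186 [0.0113 0.0003 0.113 ]
-0.113 188 [0.0092 0.0003 0.113 ]
[ 0.0273 -0.0001 -0.041 ]
```

The in-hand offset is within about 1 mm. I'll carry the column in front of the balance to above the stub, with yaw well off the lock angle, then lower it in force-watched steps.

Run:
```python
from h import *
arm.move_l([.40,-.27,.262],R(-.1),feed=.3); arm.move_l([.375,.17,.262],R(0.05),feed=.35)
arm.move_l([.4907,.256,.23],R(.05),feed=.25); arm.move_l([.4907,.256,.195],feed=.1); arm.sleep(.3)
print(arm.current_t(),arm.current_ee_pos(),np.round(arm.current_tool_rot(),4).tolist())
F0=np.mean([arm.current_force() for _ in range(5)],0);T0=np.array(arm.current_torque());print(F0,T0); np.save("F0.npy",F0)
shot("i1")
for z in np.arange(.190,.166,-.004):
    arm.move_l([.4907,.256,z],feed=.04)
    f=np.array(arm.current_force())-F0; print(round(z,3),f.round(2),np.round(np.array(arm.current_torque())-T0,3),round(arm.current_t(),1))
    if np.abs(f).max()>6: break
```

```text
18.4833 [0.49088822 0.25608265 0.1954713 ] [[0.9987, 0.05, 0.0007], [0.05, -0.9987, 0.0003], [0.0008, -0.0003, -1.0]]
[-0.2617832  -0.41297198 -1.67314848] [0.02486875 0.05633133 0.02934571]
0.19 [-0.22  0.16  0.22] [-0.009 -0.077 -0.039] 18.8
0.186 [ 0.25 -0.46 -0.23] [-0.012 -0.043 -0.027] 19.1
0.182 [ 0.6  0.3 -0.8] [-0.045 -0.051 -0.046] 19.3
0.178 [0.98 0.77 0.81] [-0.028 -0.042  0.033] 19.6
0.174 [-0.51  0.33  0.67] [-0.01  -0.06  -0.046] 19.8
0.17 [ 1.15  0.7  -0.69] [-0.028 -0.034 -0.031] 20.1
```

There's no contact, and the rim is already past the taper. Next comes the button ramp, then the collar, in finer steps.

Run:
```python
from h import *
F0=np.load("F0.npy")
z=.168
while z>.131:
    arm.move_l([.4907,.256,z],feed=.03)
    f=np.mean([arm.current_force() for _ in range(4)],0)-F0; e=arm.current_ee_pos(); print(round(z,4),round(e[2],4),f.round(1),np.round(arm.current_torque(),2))
    lim=12 if z>.145 else 6
    if f[2]>lim or np.abs(f[:2]).max()>10: break
    z-=.002 if z>.142 else .001
print(arm.current_t())
```

```text
0.168 0.1679 [-0.7  0.6  1. ] [ 0.03 -0.   -0.01]
0.166 0.1659 [-0.3  1.7  1.1] [0.44 0.35 0.01]
0.164 0.1639 [-2.6  4.1  2.1] [ 0.86  0.78 -0.03]
0.162 0.1618 [-2.3  4.2  2.7] [ 1.12  0.99 -0.02]
0.16 0.1596 [-1.9  4.8 -2.1] [ 1.35  0.81 -0.02]
0.158 0.1575 [-2.7  5.5 -2. ] [1.35 0.73 0.03]
0.156 0.1555 [-3.   5.  -1.2] [1.38 0.79 0.  ]
0.154 0.1535 [-3.2  5.9 -1.1] [1.31 0.82 0.01]
0.152 0.1516 [-1.4  5.1 -0.9] [ 1.37  0.78 -0.01]
0.15 0.1495 [-2.6  4.7 -0.8] [ 1.39  0.81 -0.02]
0.148 0.1475 [-3.5  5.6 -1.5] [ 1.26  0.86 -0.06]
0.146 0.1456 [-2.2  5.2 -2.3] [1.33 0.76 0.03]
0.144 0.1435 [-3.2  5.3 -0.7] [ 1.33  0.87 -0.03]
0.142 0.1415 [-2.7  5.8 -1.1] [ 1.33  0.84 -0.03]
0.141 0.1406 [-2.8  5.3 -0.7] [ 1.31  0.89 -0.02]
0.14 0.1396 [-2.1  5.1 -0.6] [ 1.33  0.87 -0.01]
0.139 0.1386 [-2.8  4.5 -1.1] [ 1.39  0.83 -0.03]
0.138 0.1376 [-3.4  5.2 -1.2] [1.33 0.84 0.  ]
0.137 0.137 [-3.2  4.3  4.9] [ 1.2   1.02 -0.01]
0.136 0.1368 [-4.3  3.2 15.8] [0.81 1.16 0.01]
25.0583
```

It seated at TCP z = 0.1368, and the lateral spring force agrees with the button direction. I'll relax the push and turn toward negative yaw, watching for the pop (spring load vanishing) and then the z torque.

Run:
```python
from h import *
F0=np.load("F0.npy")
P=[.4907,.256,.1370]
def rd():
    d=np.array([np.r_[arm.current_force(),arm.current_torque()] for _ in range(4)]).mean(0); return d[:3]-F0,d[3:]
arm.move_l(P,R(.05),feed=.03); f,t=rd(); print(f.round(1),t.round(2)); tz0=t[2]
y=.05; 
while y>-.95:
    y-=.08 if y>-.34 else .03
    arm.move_to(P,R(y)); f,t=rd(); r=np.array(arm.current_tool_rot()); 
    print(round(y,3),round(np.arctan2(r[1,0],r[0,0]),3),f.round(1),t.round(2),round(arm.current_t(),1))
    if abs(t[2]-tz0)>.13: break
```

```text
[-1.5  4.5  1.8] [ 1.29  0.6  -0.03]
-0.03 -0.03 [-1.6  4.8  2. ] [ 1.22  0.59 -0.02] 25.6
-0.11 -0.108 [-1.4  3.8  1.2] [1.23 0.52 0.02] 25.8
-0.19 -0.187 [-0.9  4.7  0.8] [ 1.21  0.35 -0.02] 26.1
-0.27 -0.266 [0.2 5.2 0.8] [ 1.32  0.22 -0.08] 26.3
-0.35 -0.346 [0.1 5.3 0.3] [ 1.33  0.19 -0.11] 26.6
-0.38 -0.377 [1.3 5.4 0.1] [1.26 0.07 0.04] 26.8
-0.41 -0.408 [0.9 4.6 0.1] [ 1.25  0.05 -0.06] 27.1
-0.44 -0.439 [0.3 4.2 0. ] [ 1.18  0.13 -0.02] 27.3
-0.47 -0.469 [0.6 5.2 0.9] [ 1.45  0.02 -0.05] 27.6
-0.5 -0.499 [2.5 4.1 0.2] [ 1.03 -0.6  -0.07] 27.8
-0.53 -0.529 [2.8 3.5 0.4] [ 0.86 -0.59 -0.05] 28.1
-0.56 -0.559 [ 1.5  2.3 -0. ] [ 0.58 -0.46 -0.  ] 28.3
-0.59 -0.589 [0.5 1.4 1.8] [ 0.25 -0.24 -0.03] 28.6
-0.62 -0.619 [0.8 0.3 1. ] [ 0.04 -0.09 -0.04] 28.8
-0.65 -0.649 [ 0.7 -0.1  1.6] [-0.04  0.01 -0.  ] 29.1
-0.68 -0.679 [0.7 0.5 1.5] [-0.02 -0.03  0.01] 29.3
-0.71 -0.709 [0.5 1.1 1. ] [ 0.03 -0.    0.02] 29.6
-0.74 -0.739 [0.1 0.6 1.7] [0.07 0.07 0.03] 29.8
-0.77 -0.769 [-0.7 -0.2  1.3] [ 0.07 -0.03  0.01] 30.1
-0.8 -0.799 [ 0.8 -0.6  0.5] [ 0.04  0.02 -0.05] 30.3
-0.83 -0.829 [ 0.4 -0.6  0.1] [-0.13  0.15 -0.01] 30.6
-0.86 -0.859 [-0.6 -1.7  2.1] [-0.5   0.36  0.  ] 30.8
-0.89 -0.889 [-1.3 -3.2  2.5] [-0.79  0.62  0.03] 31.1
-0.92 -0.919 [-2.6 -3.9  3.8] [-1.11  0.76  0.02] 31.3
-0.95 -0.949 [-3.1 -4.7  4.1] [-1.32  0.89  0.1 ] 31.6
```

The radial spring load vanished at about -0.5, with no load from -0.63 to -0.82. Past that the button's edge pushes tangentially with a small moment (0.1 N m), which means it's locked. I'll go back to the centre, -0.72, and look before letting go.

Run:
```python
from h import *
F0=np.load("F0.npy"); P=[.4907,.256,.1370]
arm.move_to(P,R(-.72)); arm.sleep(.2); print(np.array(arm.current_force())-F0,arm.current_torque(),arm.current_ee_pos())
im=arm.snapshot("scene")[:,:,::-1]; c=arm.get_calibration("scene")
u,v=np.round(proj(c,np.array([.491,.256,.08]))).astype(int); print(u,v)
print("button px",proj(c,np.array([.491-.0127*.75,.256+.0127*.66,.056])))
cv2.imwrite("pics/lock.png",cv2.resize(im[v-35:v+35,u-40:u+40],None,fx=7,fy=7,interpolation=2)); print(arm.current_t())
```

```text
[0.50006668 0.03144553 0.21607682] [0.11315227 0.01804543 0.01796868] [0.49078086 0.2560905  0.13699811]
282 279
button px [284.38841939 287.57579101]
32.15
```

View pics/lock.png

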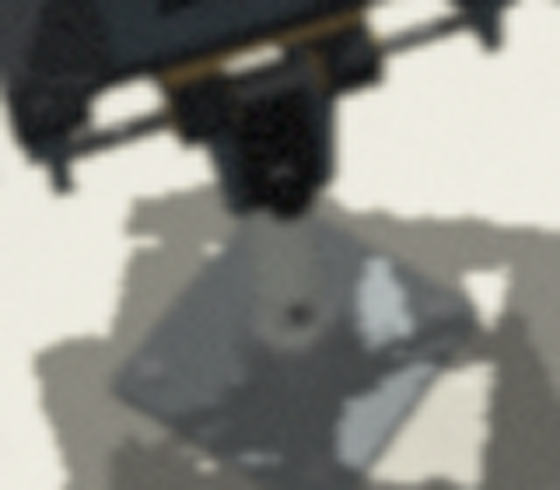

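The column stands on the collar, and the lock hole with the dark button shows at (297,313), facing the camera. Forces are about zero, so I'll release and withdraw.

Run:
```python
from h import *
arm.grip(.06); arm.move_l([.4907,.256,.155],feed=.06); arm.move_l([.4907,.256,.27],feed=.15)
arm.move_l([.38,.2,.29],R(-.4),feed=.2)
im=arm.snapshot("scene")[:,:,::-1]; w=shot("f1")
a=cv2.resize(im[225:325,225:345],(600,500),interpolation=2); cv2.imwrite("pics/fin.png",a); print(arm.current_t(),arm.current_width(),arm.current_force())
```

```text
35.1 0.05980558789469347 [-0.96921025  0.55957416 -0.41302032]
```

View pics/fin.png

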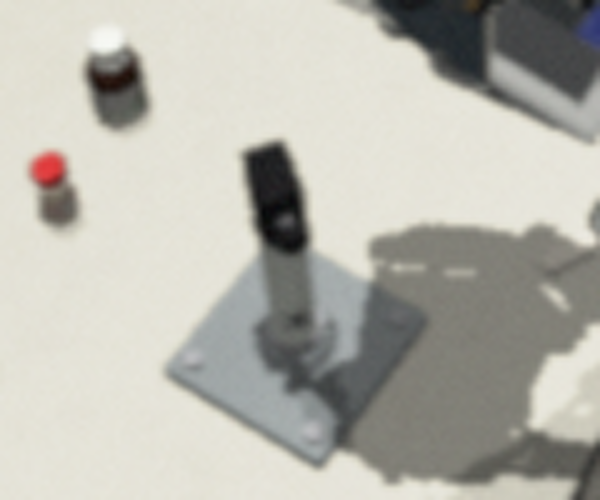

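The column stands upright on the collar with the button visible at (297,320), and the arm is clear of it. I'll hand it in.

```bash
python3 -c "
from rig import arm
print(arm.sign_off())"
```

```text
the job is handed in; nothing more can be done
None
```

The column sits on the stand's collar, turned until the spring button popped into its hole, then released upright and handed in at about 35 s; turning past the play met the button's resistance, and the last camera view shows it in the hole.

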